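# Shut the snack box and snap its clasp under the rim

### The job

Close the green snack box with your fingertips: push its lid all the way down, then fold the dark green clasp on the lid's front edge over and press it in against the box until its hook snaps under the lip of the rim, and take your hand away. Only push and press: do not grip or lift the box, open its lid farther or shove the box out of its place, and leave the tiffin, saucer and spoon alone.

Things in the scene. Friction and masses are not known exactly. Their poses are not given: they have to be found in the camera images.
- snack_box: Loose pale-green box on an anti-slip base, full of biscuits, 1.1 kg with its lid; slides if pushed with over 7 N. Origin: centre of the underside; z up, +x = front, where the clasp is; the lid's hinge runs along y at the rear (-x) rim. Shut: 138 (x, without clasp) x 196 (y) x 74 mm high. Walls at x = +-60, y = +-92 mm; the rim, 66 mm up, overhangs them.
- rim_lip (a point): Retaining lip: the rounded lower edge of an 80 mm wide apron that hangs from the front rim at x = 65 to 69 mm. The point is its middle, in the box frame (67, 0, 44.5) mm. Axes as the box.
- lid_hinge (a point): Fixed point of the box: middle of the lid's hinge line, which runs along the box's y; in the box frame (-66, 0, 68) mm.
- lid (a joint): Lid angle, rad: 0 = shut flat on the rim, grows as its front edge rises; starts 0.35 to 0.8. Stiff hinge: stays where left; 1 to 3 N on the front half of its top pushes it down. Green plate 8 mm thick, 196 mm wide, 134 mm from hinge line to front edge; its top is 6 mm above the hinge line, so 74 mm above the underside when shut.
- lid_front (a point): Middle of the lid's front edge, on its top face (134 mm from the hinge line); moves with the lid. x points from hinge to front edge, z out of the lid's top.
- clasp (a joint): Clasp angle to the lid, rad: 0 = folded fully in, square to the lid, along the apron; 1.57 = sticking straight out in the lid's plane; more = standing up. Starts 1.4 to 2.2. Stiff hinge: stays where left. With the lid shut the hook meets the lip near 0.25 and snaps past near 0.15, with about 2 to 4 N near the free edge; snapped in it stays under 0.07.
- clasp_hinge (a point): Middle of the clasp's hinge line (along y) on the lid's front edge; lid shut: box frame (70.5, 0, 70) mm. Clasp: dark green plate 60 mm wide, 3 mm thick, 40 mm from hinge line to free edge. Folded in, its outer face is at x = 73.5 mm. Axes turn with it: z from free edge to hinge, x out of its outer face.
- clasp_edge (a point): Middle of the clasp's free edge, 40 mm from its hinge line; 30 mm above the box's underside when folded in. A 6 mm round bead runs along the edge, 3 mm proud of the outer face.
- clasp_hook (a point): Middle of the round hook (4 mm thick) on the clasp's inner face, 25.5 mm from its hinge line and 8 mm inward; snapped in, it lies about 4 mm behind (box -x) the lip point.
- tiffin: Loose bystander: round two-tier aluminium tiffin with side clips and a bail handle, 128 mm across (142 over the clips), 175 mm high, 0.6 kg. Origin: centre of its underside.
- saucer: Loose bystander: blue ceramic saucer, 148 mm across, 22 mm high. Origin: centre of its underside.
- spoon: Loose bystander: red plastic spoon lying on the tiles, 140 mm long, bowl to its +x, 10 mm high. Origin: on the tiles, under its middle.
Things that resemble listed ones, but are neither listed nor needed, are in the scene too. Of the things that look like the snack_box, the larger one is meant.

How it is judged:
By the outcome, as a careful person would: the job done as asked, in the order asked, and still so for the second after the job is handed in, with the robot touching nothing.
It also fails if it takes over 38 s, if anything falls off the work surface, if the arm or the gripper's body presses on something with over 40 N, if the wrist force passes 120 N, or if a joint passes its speed limit or range.

### The arm

A 7-joint arm with a two-finger parallel gripper is mounted at the origin on the work surface. World frame = base frame: x ahead of the robot, y to its left, z up, the work surface at z = 0. Lengths are in m, angles in rad, forces in N, time in s.
With the tool pointing down it reaches from about 0.4 to 0.875 m from the base axis. Payload 19.3 kg.
Tool frame: the origin (TCP) lies at the very end of the fingers, on their centre line; the grasp point (between the pads) lies 19 mm behind it; z points along the fingers, y is the line along which they close (so a half turn about z gives the same grasp; the last joint's range is limited). The gripper opens to 85 mm and grips with 20 to 120 N. Pads are 22 mm wide; open, the fingers measure 114 mm over their backs; the gripper's body (76 mm by 85 mm) begins 54 mm behind the grasp point. The pads swing forward as they close: fully open they stand 13 mm farther back than shut.
Start: joints at [1.067, 0.521, -0.036, 1.599, 0.021, 1.021, -0.113], TCP at [0.263, -0.567, 0.231] pointing down, gripper open.
Joint ranges: [-2.91, 2.91], [-0.3, 2.13], [-1.5, 1.42], [0.17, 2.43], [-1.26, 4.41], [0.16, 1.93], [-2.52, 2.52]. Speed limits (rad/s): [1.89, 1.89, 2.39, 2.39, 3.01, 3.01, 3.01].

### API

Orientations are given as a rotation vector (axis times angle).
In Python, from workcell import monitor, imaging, bot gives the robot as it stands. The module is installed in compiled form; this text tells all that it offers.
- The arm moves only by the tool drive_tool, never from a script. Its arguments are lists of equal length, an entry for each row: "hand": the closure, from 0 (fully open) to 1 (shut); "slide": the shift along the tool's x, y, z in mm, a list of three; "delta_rot": the turn, a rotation vector about the tool's x, y, z in rad, a list of three. A call has 1 to 20 rows; each row shifts and turns the commanded pose from where the row before left it, along the tool's axes as they then stand; what a row does not reach is not made up. A row lasts 1/10 s, in which the tool goes at most 50 mm and 8.59 degrees, less where a joint would pass 70% of its speed; a pose out of reach is approached as far as the arm can. A call is refused whole if a number of a shift passes 50 or a number of a turn 0.15, either way. A call with a gripper value outside its range is refused whole. The fingers move at their own pace and stop on an object; "squeeze" is the grip in N (left out, the last holds). Time passes only in rows, so rows that do not move let the fingers close. It gives the time, the measured TCP pose, the force, the opening and the grip force at its end, in the units of the state.
- monitor.observe(): the state, without advancing time (a new reading comes with each control period).
- imaging.grab_frame(name): name is "scene" or "side" or "wrist"; returns a dict with "img" (480x640x3 uint8, red, green, blue), "range_z" (480x640 float32, m along the optical axis (not along the pixel's ray), 0 where there is no reading), "intrinsics" (3x3 intrinsics, pixels), "k1" (the pictures are not rectified: a ray, as slopes to the right and down, at radius r is drawn at 1 + k1 r^2 times it, then the intrinsics apply), "R" (3x3) and "t" (3): a world point X has camera coordinates R X + t; the wrist camera has in their place "T_tool_cam" (4x4, takes a point from camera to tool coordinates, whose origin is the TCP and whose axes are the flange's). Camera axes: x right, y down, z forward; pixel columns grow to the right and rows downward; lengths in m; the calibration is good to about 2 mm. A picture is of the moment at which its call begins: read the wrist's pose just before it.
- bot.hand_in(): hands the job in; it is judged then, once.
The state is a dict: "time_s": time; "joints": joint angles; "dq": joint speeds; "joint_efforts": joint torques, N m; "tcp_pos": TCP position; "orientation": TCP orientation; "ft_force": force on the tool from outside, world axes, zero at the start; "ft_torque": the same for the moment, N m; "opening": finger opening in m; "grasp_force": force on a finger pad.
Only numpy, scipy, OpenCV 4.12 (cv2) and the standard library are available. Lean on these libraries where they do the work, as an engineer would, in place of code of your own. Each camera call takes 0.05 s, during which the arm holds its last target. There are 200 camera calls.

## Working session

There is one attempt and no reset: what is moved stays moved. The work goes in short steps, Python scripts to look and compute and a tool call to move; the robot and the scene stay as the last step left them, time stands still between calls to the robot, and variables do not carry over. Pictures are saved under pics/ and viewed, at most 10 in all, crops included, and the job is handed in when it is done.

Besides the shell and the picture viewer there is one more tool, called after "Call:" as a command line: name --argument value ..., lists and objects as JSON in quotes. drive_tool: Moves the arm, as the interface text tells. Its arguments: {"type":"object","properties":{"hand":{"type":"array"},"slide":{"type":"array"},"delta_rot":{"type":"array"},"squeeze":{"type":"number"}},"required":["hand","slide","delta_rot"]}

```bash
mkdir -p pics
python3 - <<'E'
from workcell import monitor, imaging
import cv2,pickle,numpy as np
s=monitor.observe();print(s)
fs={}
for n in("scene","side"):
    f=imaging.grab_frame(n);fs[n]=f
    print(n,f["intrinsics"],f["k1"],f["R"],f["t"])
pickle.dump(fs,open("f0.pkl","wb"))
cv2.imwrite("pics/a.png",fs["scene"]["img"][:,:,::-1]);cv2.imwrite("pics/b.png",fs["side"]["img"][:,:,::-1])
E
```

```text
{'time_s': 0.0, 'joints': array([ 1.06680459,  0.52202143, -0.03631176,  1.59999599,  0.02121201,
        1.02110777, -0.11278673]), 'dq': array([ 0.00037004,  0.00010308,  0.00092705,  0.00163438,  0.00020106,
       -0.00077257, -0.00152362]), 'joint_efforts': array([-5.57930198e-04, -9.27104115e+01,  1.97979636e+00, -3.69932163e+01,
        1.78742077e-02,  8.14939354e-03, -8.08530262e-05]), 'tcp_pos': array([ 0.26250995, -0.56682693,  0.23072559]), 'orientation': array([-3.06691809e+00, -6.75826410e-01,  5.39727088e-04]), 'ft_force': array([ 0.8680614 ,  0.46861344, -0.93998452]), 'ft_torque': array([-0.02937179, -0.01531335,  0.00673302]), 'grasp_force': 0.0, 'opening': 0.08509964051268633}
scene [[615.54599785   0.         322.22364945]
 [  0.         615.54599785 229.01991196]
 [  0.           0.           1.        ]] -0.13790628564912172 [[-0.78527046  0.61908723 -0.00901688]
 [ 0.53001163  0.66461328 -0.5266658 ]
 [-0.32005933 -0.41835415 -0.85002461]] [ 0.4606805  -0.28575178  1.32003847]
side [[526.51250761   0.         322.91522697]
 [  0.         526.51250761 231.52842471]
 [  0.           0.           1.        ]] 0.005640414738921774 [[-0.99739973 -0.070646    0.01424522]
 [-0.06194228  0.73931642 -0.67050308]
 [ 0.03683663 -0.66964197 -0.74176997]] [0.62787345 0.10853936 1.00089288]
```

View pics/a.png

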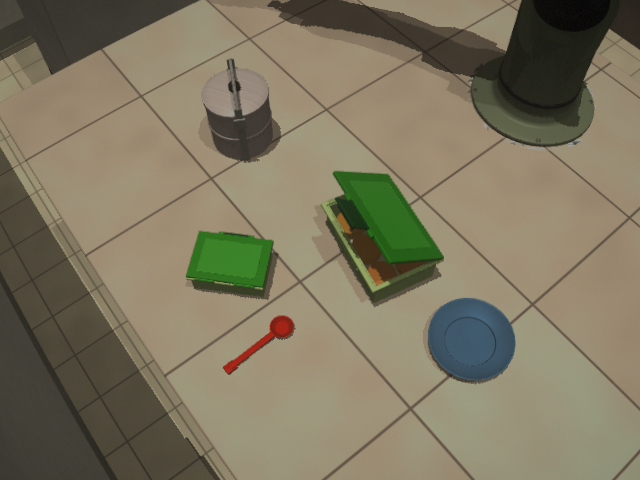

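View pics/b.png

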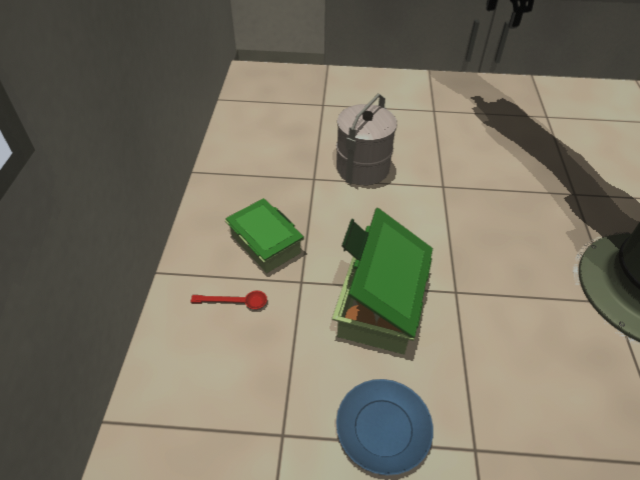

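The larger box (scene ~(385,235), side ~(385,290)) has its lid ajar, front facing away from the robot, with the dark clasp at scene (350,212) and side (355,240). The tiffin, saucer, spoon and small box stand apart from it.

```bash
cat > h.py <<'E'
import numpy as np,cv2
def cloud(f,R=None,t=None):
    K=f["intrinsics"];z=f["range_z"]
    v,u=np.mgrid[:480,:640].astype(float)
    xy=np.dstack([(u-K[0,2])/K[0,0],(v-K[1,2])/K[1,1]])
    q=xy.copy()
    for _ in range(8): q=xy/(1+f["k1"]*(q**2).sum(2,keepdims=True))
    P=np.dstack([q*z[...,None],z])
    R=f["R"] if R is None else R;t=f["t"] if t is None else t
    return (P-t)@R   # R^T (P-t)
E
python3 - <<'E'
import pickle;from h import *
fs=pickle.load(open("f0.pkl","rb"))
for n,seed in(("scene",(395,220)),("side",(392,275))):
    f=fs[n];P=cloud(f);hsv=cv2.cvtColor(f["img"],cv2.COLOR_RGB2HSV)
    g=cv2.inRange(hsv,(45,170,70),(75,255,255))
    _,l=cv2.connectedComponents(g);m=(l==l[seed[1],seed[0]])&(f["range_z"]>0)
    if n=="scene":print(hsv[212,350],hsv[seed[1],seed[0]],hsv[285,395])
    else:print(hsv[240,355],hsv[seed[1],seed[0]])
    m=cv2.erode(m.astype(np.uint8),np.ones((3,3)))>0
    p=P[m];c=np.median(p,0)
    for _ in range(3):
        c=p.mean(0);U,S,V=np.linalg.svd(p-c,full_matrices=False);d=(p-c)@V[2];p=p[abs(d)<.005]
    nrm=V[2]*np.sign(V[2][2]);h=np.cross([0,0,1],nrm);h/=np.linalg.norm(h);fr=np.cross(h,nrm)
    if fr[2]<0:fr=-fr;
    p=P[m];p=p[abs((p-c)@nrm)<.006]
    a=(p-c)@fr;b=(p-c)@h
    print(n,m.sum(),"resid",(abs((p-c)@nrm)).mean(),"tilt",np.arccos(nrm[2]),"c",c,"h",h,"front",fr,"yaw front",np.arctan2(fr[1],fr[0]))
    pts=np.c_[a,b].astype(np.float32)*1000;print("rect",cv2.minAreaRect(pts),[np.percentile(x,[.5,99.5]) for x in(a,b)])
    am,bm=[np.percentile(x,[.3,99.7]) for x in(a,b)]
    F=c+fr*am[1]+h*bm.mean();H=c+fr*am[0]+h*bm.mean();print("frontmid",F,"rear",H)
    k=cv2.inRange(hsv,(40,60,10),(90,255,69));ys,xs=np.where(k>0)
    X=P[ys,xs];d=np.linalg.norm(X-F,axis=1)<.06;X=X[d]
    print("dark",d.sum(),np.median(X,0) if d.sum() else 0)
    ti=P[:,:,:]
    for nm,lo,hi in(("blue",(95,80,40),(120,255,255)),("red",(0,200,80),(5,255,255))):
        q=P[(cv2.inRange(hsv,lo,hi)>0)&(f["range_z"]>0)&(P[...,2]<.1)];print(nm,len(q),np.median(q,0),np.percentile(q,[2,98],axis=0))
    cy=[(0,0)]
E
```

```text
[ 54 128  48] [ 54 182 108] [36 96 64]
scene 3920 resid 0.0008601151812253168 tilt 0.5850464298542835 c [0.5128423  0.08782264 0.11594674] h [-0.20913695 -0.97788636  0.        ] front [ 0.81525061 -0.17435464  0.55223809] yaw front -0.2106923049217076
rect ((-3.6484909057617188, 11.242057800292969), (191.42950439453125, 138.6366424560547), 89.86656951904297) [array([-0.06849936,  0.06089148]), array([-0.08310472,  0.10359135])]
frontmid [0.56118199 0.06664714 0.15019262] rear [0.45423049 0.08952046 0.07774533]
dark 529 [0.57555408 0.06353215 0.16063449]
blue 5470 [0.51052587 0.30749657 0.01134472] [[0.44906213 0.24255058 0.0026038 ]
 [0.57812242 0.3725326  0.02336159]]
red 713 [0.76371808 0.0922229  0.00774684] [[7.29242165e-01 7.34714881e-02 6.93534720e-04]
 [8.60965066e-01 1.06133677e-01 1.27842780e-02]]
[ 54 102  50] [ 57 148 119]
side 296168 resid 0.0029991440007874704 tilt 0.1959205878789519 c [ 0.54764851 -0.06887618 -0.01516793] h [ 0.62168818  0.78326484 -0.        ] front [-0.7682801   0.60979459  0.19466959] yaw front 2.4706964727509706
rect ((-521.7068481445312, -308.29248046875), (2049.87939453125, 1767.5655517578125), 70.68609619140625) [array([-1.37429573,  0.42680705]), array([-1.28031562,  0.57817675])]
frontmid [-0.00826743 -0.08246089  0.06957407] rear [ 1.4607372  -1.24843027 -0.30264764]
dark 0 0
blue 7024 [0.51359418 0.30842409 0.01062103] [[0.45043855 0.24438668 0.00271994]
 [0.57920639 0.37381073 0.02239878]]
  return _methods._mean(a, axis=axis, dtype=dtype,
  ret = um.true_divide(
Traceback (most recent call last):
IndexError: index -1 is out of bounds for axis 0 with size 0
```

Run:
```python
import pickle;from h import *
fs=pickle.load(open("f0.pkl","rb"))
c=np.array([.5197,.0757]);yw=-.211
ex=np.array([np.cos(yw),np.sin(yw)]);ey=np.array([-ex[1],ex[0]])
for n in fs:
    f=fs[n];P=cloud(f);ok=f["range_z"]>0;hsv=cv2.cvtColor(f["img"],cv2.COLOR_RGB2HSV)
    w=(P[...,:2]-c);bx=w@ex;by=w@ey;z=P[...,2]
    # tall things
    m=ok&(z>.12)&(z<.25)&(P[...,1]<-.03)&(P[...,0]>.3)&(P[...,0]<.9)
    q=P[m];print(n,"tiffin",np.percentile(q,[1,50,99],axis=0).round(3).tolist())
    # lid
    m=ok&(abs(bx)<.12)&(abs(by)<.105)&(z>.09)&(hsv[...,2]>70)&(hsv[...,0]>45)&(hsv[...,0]<75)&(hsv[...,1]>120)
    m=cv2.erode(m.astype(np.uint8),np.ones((3,3)))>0
    A=np.c_[bx[m],by[m],np.ones(m.sum())];k,*_=np.linalg.lstsq(A,z[m],rcond=None);r=A@k-z[m];g=abs(r)<.004
    k,*_=np.linalg.lstsq(A[g],z[m][g],rcond=None);print("lid plane z=",k,"angle",np.arctan(k[0]),"x,y rng",np.percentile(bx[m],[.5,99.5]),np.percentile(by[m],[.5,99.5]),"z at hinge x=-.066:",k[2]-.066*k[0])
    # clasp: dark, around front edge
    m=ok&(bx>.03)&(bx<.12)&(abs(by)<.05)&(z>.09)&(hsv[...,2]<62)&(hsv[...,0]>40)&(hsv[...,0]<90)
    print("clasp",m.sum(),np.percentile(bx[m],[2,50,98]),np.percentile(by[m],[2,50,98]),np.percentile(z[m],[2,50,98]),"slope",np.polyfit(bx[m],z[m],1),np.polyfit(z[m],bx[m],1))
    # front rim
    m=ok&(bx>.045)&(bx<.09)&(abs(by)<.11)&(z>.058)&(z<.072)
    print("rim",m.sum(),np.percentile(bx[m],[1,50,99]),np.percentile(by[m],[1,99]),np.median(z[m]))
```

```text
scene tiffin [[0.5, -0.362, 0.122], [0.566, -0.29, 0.139], [0.62, -0.239, 0.176]]
lid plane z= [6.53953255e-01 6.47835159e-04 1.22135754e-01] angle 0.5791492921557897 x,y rng [-0.04445536  0.04235244] [-0.0943602   0.09350608] z at hinge x=-.066: 0.078974838834446
clasp 508 [0.0413872  0.05808325 0.07188538] [-0.03049628 -0.00012122  0.02822687] [0.14751819 0.16128353 0.17628331] slope [0.86131998 0.11227094] [ 1.00393669 -0.1049262 ]
rim 814 [0.04643509 0.05972196 0.06615665] [-0.09732633  0.09523294] 0.06524898083512679
side tiffin [[0.501, -0.361, 0.122], [0.558, -0.283, 0.138], [0.619, -0.237, 0.174]]
lid plane z= [ 0.65419245 -0.00241761  0.12022291] angle 0.5793168158591627 x,y rng [-0.04227237  0.04081759] [-0.09153282  0.09392863] z at hinge x=-.066: 0.07704620851574034
clasp 577 [0.04118906 0.05530756 0.06934822] [-0.02822044  0.00125651  0.02920004] [0.14585175 0.15794346 0.17402594] slope [0.92334675 0.10729019] [ 1.02948072 -0.10771237]
rim 483 [0.04684225 0.06058343 0.06674064] [-0.03776542  0.09712148] 0.0646160511062548
```

Call:
drive_tool --hand '[1,1,1,1,1,1,1,1,1,1,1,1,1,1,1,1,1,1,1,1]' --slide '[[33,-28.6,0],[33,-28.6,0],[33,-28.6,0],[33,-28.6,0],[33,-28.6,0],[33,-28.6,0],[33,-28.6,0],[33,-28.6,0],[33,-28.6,0],[33,-28.6,0],[33,-28.6,0],[33,-28.6,0],[33,-28.6,0],[33,-28.6,0],[33,-28.6,0],[33,-28.6,0],[0,0,0],[0,0,0],[0,0,0],[0,0,0]]' --delta_rot '[[0,0,0],[0,0,0],[0,0,0],[0,0,0],[0,0,0],[0,0,0],[0,0,0],[0,0,0],[0,0,0],[0,0,0],[0,0,0],[0,0,0],[0,0,0],[0,0,0],[0,0,0],[0,0,0],[0,0,0.13],[0,0,0.13],[0,0,0.13],[0,0,0.13]]' --squeeze 20

```text
time_s: 2.1
tcp_pos: [0.5493, 0.07, 0.231]
orientation: [3.138, -0.144, -0.001]
ft_force: [0.3, -0.2, 0.1]
opening: -0.0004
grasp_force: 0.0
```

```bash
cat >> h.py <<'E'
def st():
    from workcell import monitor
    from scipy.spatial.transform import Rotation as Ro
    s=monitor.observe();R=Ro.from_rotvec(s["orientation"]).as_matrix();p=s["tcp_pos"]
    c=np.array([.5197,.0757]);yw=-.211;ex=np.array([np.cos(yw),np.sin(yw)]);ey=np.array([-ex[1],ex[0]])
    w=p[:2]-c
    print("t",s["time_s"],"tcp",p.round(4),"box xyz mm",(1000*np.array([w@ex,w@ey,p[2]])).round(1),"toolx yaw err",np.arctan2(R[1,0],R[0,0])-yw,"toolz",R[:,2].round(3))
    print("F box",np.round([s["ft_force"][:2]@ex,s["ft_force"][:2]@ey,s["ft_force"][2]],2),"q",s["joints"].round(2),"open",s["opening"])
    return s,R
E
python3 -c "from h import *;st()"
```

```text
t 2.1 tcp [0.5493 0.07   0.231 ] box xyz mm [ 30.1   0.7 231. ] toolx yaw err 0.11954535054634058 toolz [-0.001 -0.    -1.   ]
F box [ 0.3  -0.1   0.05] q [-0.12  0.41 -0.16  1.78  0.08  0.95 -1.97] open -0.0003747113925735591
```

Call:
drive_tool --hand '[1,1,1,1,1,1,1,1,1,1,1,1,1,1,1,1,1,1]' --slide '[[0,0,0],[0,0,38],[0,0,36],[0,0,5],[0,0,5],[0,0,5],[0,0,5],[0,0,5],[0,0,5],[0,0,5],[0,0,5],[0,0,5],[0,0,5],[0,0,5],[0,0,5],[0,0,5],[0,0,5],[0,0,5]]' --delta_rot '[[0,0,0.12],[0,0,0],[0,0,0],[0,0,0],[0,0,0],[0,0,0],[0,0,0],[0,0,0],[0,0,0],[0,0,0],[0,0,0],[0,0,0],[0,0,0],[0,0,0],[0,0,0],[0,0,0],[0,0,0],[0,0,0]]'

```text
time_s: 3.9
tcp_pos: [0.5495, 0.07, 0.0819]
orientation: [-3.125, 0.323, -0.0]
ft_force: [-0.1, -0.5, 0.6]
opening: 0.0
grasp_force: 0.2
```

```bash
python3 -c "from h import *;st()"
```

```text
t 3.9 tcp [0.5495 0.07   0.0819] box xyz mm [30.3  0.7 81.9] toolx yaw err 0.004780938172629867 toolz [ 0. -0. -1.]
F box [-0.04 -0.51  0.55] q [-0.15  0.62 -0.11  1.9   0.11  0.63 -2.11] open 2.7266392974379386e-05
```

Call:
drive_tool --hand '[1,1,1,1]' --slide '[[0,0,2],[0,0,2],[0,0,1.5],[0,0,1.5]]' --delta_rot '[[0,0,0],[0,0,0],[0,0,0],[0,0,0]]'

```text
time_s: 4.3
tcp_pos: [0.5495, 0.07, 0.0753]
orientation: [-3.125, 0.324, -0.0]
ft_force: [0.7, -0.7, 0.6]
opening: 0.0
grasp_force: 0.2
```

Call:
drive_tool --hand '[1,1]' --slide '[[0,0,1],[0,0,0.5]]' --delta_rot '[[0,0,0],[0,0,0]]'

```text
time_s: 4.5
tcp_pos: [0.5495, 0.0701, 0.074]
orientation: [-3.125, 0.323, -0.0]
ft_force: [-2.4, -0.2, 10.3]
opening: -0.0002
grasp_force: 5.4
```

Call:
drive_tool --hand '[1,1,1,1,1,1]' --slide '[[0,0,0.5],[0,0,0],[0,0,-5],[0,0,-30],[0,0,-30],[0,0,-20]]' --delta_rot '[[0,0,0],[0,0,0],[0,0,0],[0,0,0],[0,0,0],[0,0,0]]'

```text
time_s: 5.1
tcp_pos: [0.5498, 0.0701, 0.1603]
orientation: [-3.124, 0.323, -0.002]
ft_force: [0.5, -0.2, -0.4]
opening: 0.0003
grasp_force: 0.0
```

Run:
```python
from h import *;from workcell import imaging
st()
fs={n:imaging.grab_frame(n) for n in("scene","side")}
c=np.array([.5197,.0757]);yw=-.211
ex=np.array([np.cos(yw),np.sin(yw)]);ey=np.array([-ex[1],ex[0]])
for n in fs:
    f=fs[n];P=cloud(f);ok=f["range_z"]>0;hsv=cv2.cvtColor(f["img"],cv2.COLOR_RGB2HSV)
    w=(P[...,:2]-c);bx=w@ex;by=w@ey;z=P[...,2]
    m=ok&(abs(bx)<.12)&(abs(by)<.12)&(z>.05)&(z<.1)&(hsv[...,2]>70)&(hsv[...,0]>45)&(hsv[...,0]<75)&(hsv[...,1]>120)
    A=np.c_[bx[m],by[m],np.ones(m.sum())];k,*_=np.linalg.lstsq(A,z[m],rcond=None)
    q=np.c_[bx[m],by[m]].astype(np.float32)*1000
    print(n,"plane",k,cv2.minAreaRect(q),np.percentile(q,[.5,99.5],axis=0))
    m=ok&(bx>.06)&(bx<.14)&(abs(by)<.05)&(z>.03)&(hsv[...,2]<62)&(hsv[...,0]>40)&(hsv[...,0]<90)&(z<.12)
    print("clasp",m.sum(),np.percentile(bx[m],[2,50,98]),np.percentile(by[m],[2,50,98]),np.percentile(z[m],[2,50,98]),"slope",np.polyfit(bx[m],z[m],1))
cv2.imwrite("pics/c.png",np.hstack([cv2.resize(fs[n]["img"][130:370,230:530],(400,320)) for n in fs])[:,:,::-1])
```

```text
t 5.1 tcp [0.5498 0.0701 0.1603] box xyz mm [ 30.6   0.9 160.3] toolx yaw err 0.004756992583671404 toolz [ 0.001  0.    -1.   ]
F box [ 0.56 -0.13 -0.35] q [-0.14  0.5  -0.13  1.85  0.09  0.79 -2.09] open 0.0002892388593218324
scene plane [-0.00373788  0.00378864  0.07461911] ((-1.3559112548828125, -1.3905715942382812), (196.42857360839844, 144.56057739257812), 89.7176513671875) [[-68.55706726 -97.10286774]
 [ 68.30386658  95.6736319 ]]
clasp 168 [0.06501125 0.07747207 0.1055324 ] [-0.03311638 -0.00225541  0.03264747] [0.06650053 0.07533851 0.08183629] slope [0.20617922 0.05842628]
side plane [-0.0001314  -0.00016362  0.07380115] ((-1.3069381713867188, -1.2381362915039062), (199.9122772216797, 143.67234802246094), 89.37506866455078) [[-69.1428928  -95.22609646]
 [ 66.39548119  97.18663155]]
clasp 181 [0.06593501 0.07448333 0.10332784] [-0.0286211   0.00047103  0.02976199] [0.06988082 0.07478574 0.08063834] slope [0.15086454 0.06259426]
```

View pics/c.png

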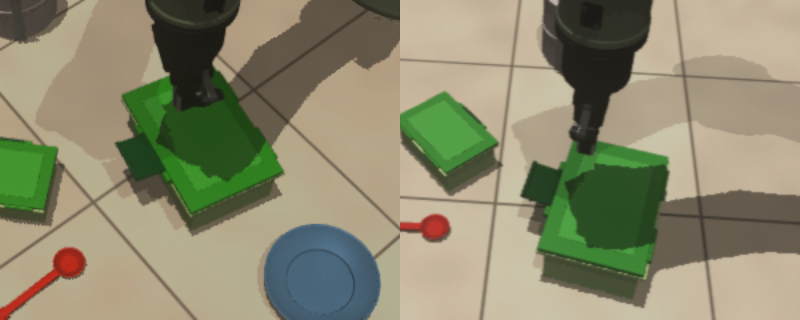

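The lid is flat (plane at 74 mm) and the clasp, at (140,157) in the left crop and (540,185) in the right one, sticks out slightly raised.

Call:
drive_tool --hand '[1,1,1,1,1,1,1,1]' --slide '[[41.5,0,0],[41.5,1,0],[0,0,0],[0,0,0],[0,0,0],[12,0,33],[10,0,27],[2,0,6]]' --delta_rot '[[0,0,0],[0,0,0],[0,-0.12,0],[0,-0.12,0],[0,-0.11,0],[0,0,0],[0,0,0],[0,0,0]]'

```text
time_s: 6.0
tcp_pos: [0.6284, 0.0518, 0.0842]
orientation: [-3.042, 0.315, 0.546]
ft_force: [-0.2, 0.2, -1.8]
opening: 0.0001
grasp_force: 0.0
```

```bash
python3 -c "from h import *;st()"
```

```text
t 6.0 tcp [0.6284 0.0518 0.0842] box xyz mm [111.3  -0.6  84.2] toolx yaw err 0.004255280636373732 toolz [-0.341  0.07  -0.938]
F box [-0.22  0.18 -1.75] q [-0.04  0.89 -0.15  1.36 -0.01  1.24 -1.92] open 8.068164803777966e-05
```

Call:
drive_tool --hand '[1,1,1,1,1,1,1,1,1,1]' --slide '[[2.3,0,4.9],[2.3,0,4.9],[2.3,0,4.9],[2.3,0,4.9],[2.3,0,4.9],[-0.6,0,4.5],[-0.6,0,4.5],[-0.6,0,4.5],[-2.4,0,4.5],[-2.4,0,4.5]]' --delta_rot '[[0,0,0],[0,0,0],[0,0,0],[0,0,0],[0,0,0],[0,0,0],[0,0,0],[0,0,0],[0,0,0],[0,0,0]]'

```text
time_s: 7.0
tcp_pos: [0.6191, 0.0543, 0.0419]
orientation: [-3.043, 0.315, 0.537]
ft_force: [0.6, -0.0, 0.0]
opening: 0.0002
grasp_force: 0.5
```

Run:
```python
from h import *;from workcell import imaging
st()
fs={n:imaging.grab_frame(n) for n in("scene","side")}
cv2.imwrite("pics/d.png",np.hstack([cv2.resize(fs[n]["img"][170:320,290:440],(400,400),interpolation=2) for n in fs])[:,:,::-1])
```

```text
t 7.0 tcp [0.6191 0.0543 0.0419] box xyz mm [ 1.017e+02 -1.000e-01  4.190e+01] toolx yaw err 0.004614256717304449 toolz [-0.335  0.07  -0.94 ]
F box [0.56 0.1  0.02] q [-0.04  0.92 -0.15  1.4   0.    1.15 -1.93] open 0.00021674812644633404
```

View pics/d.png

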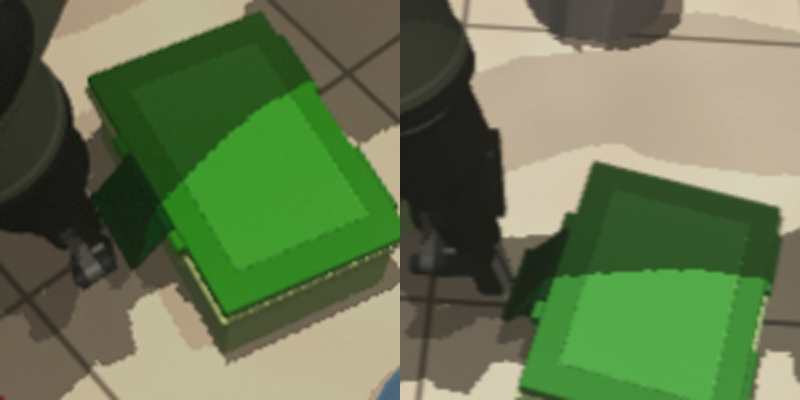

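The clasp, at (130,215) left and (540,275) right, is folding down under the tip and the lid stays shut.

Call:
drive_tool --hand '[1,1,1,1]' --slide '[[-0.7,0,5],[-0.7,0,5],[-1.2,0,2.5],[-1.2,0,2.5]]' --delta_rot '[[0,0,0],[0,0,0],[0,0,0],[0,0,0]]'

```text
time_s: 7.5
tcp_pos: [0.6103, 0.0563, 0.0292]
orientation: [-3.042, 0.315, 0.538]
ft_force: [-0.1, 0.1, 1.0]
opening: -0.0001
grasp_force: 0.1
```

Call:
drive_tool --hand '[1,1]' --slide '[[-0.94,0,0.34],[-0.94,0,0.34]]' --delta_rot '[[0,0,0],[0,0,0]]'

```text
time_s: 7.7
tcp_pos: [0.6088, 0.0566, 0.0295]
orientation: [-3.043, 0.315, 0.537]
ft_force: [1.2, -0.7, -2.1]
opening: 0.0001
grasp_force: 1.0
```

```bash
python3 -c "from h import *;st()"
```

```text
t 7.7 tcp [0.6088 0.0566 0.0295] box xyz mm [91.1 -0.1 29.5] toolx yaw err 0.004667729951240679 toolz [-0.335  0.07  -0.939]
F box [ 1.37 -0.46 -2.06] q [-0.04  0.93 -0.15  1.44  0.    1.11 -1.93] open 0.00014813363933807573
```

Call:
drive_tool --hand '[1,1]' --slide '[[-0.94,0,0.34],[0,0,0]]' --delta_rot '[[0,0,0],[0,0,0]]'

```text
time_s: 7.9
tcp_pos: [0.6077, 0.0568, 0.0296]
orientation: [-3.043, 0.315, 0.538]
ft_force: [0.8, 0.4, -0.9]
opening: -0.0004
grasp_force: 0.6
```

Call:
drive_tool --hand '[1,1]' --slide '[[-0.94,0,0.34],[0,0,0]]' --delta_rot '[[0,0,0],[0,0,0]]'

```text
time_s: 8.1
tcp_pos: [0.6068, 0.057, 0.0295]
orientation: [-3.043, 0.315, 0.537]
ft_force: [1.0, -0.2, -2.0]
opening: 0.0003
grasp_force: 1.2
```

Call:
drive_tool --hand '[1,1]' --slide '[[-0.94,0,0.34],[0,0,0]]' --delta_rot '[[0,0,0],[0,0,0]]'

```text
time_s: 8.3
tcp_pos: [0.6061, 0.0571, 0.0296]
orientation: [-3.043, 0.315, 0.536]
ft_force: [4.8, -1.4, -2.6]
opening: 0.0
grasp_force: 2.7
```

Call:
drive_tool --hand '[1,1]' --slide '[[-0.5,0,0.18],[0,0,0]]' --delta_rot '[[0,0,0],[0,0,0]]'

```text
time_s: 8.5
tcp_pos: [0.6055, 0.0572, 0.0296]
orientation: [-3.043, 0.315, 0.537]
ft_force: [5.0, -2.0, -1.6]
opening: 0.0001
grasp_force: 2.7
```

Call:
drive_tool --hand '[1,1]' --slide '[[-0.5,0,0.18],[0,0,0]]' --delta_rot '[[0,0,0],[0,0,0]]'

```text
time_s: 8.7
tcp_pos: [0.605, 0.0573, 0.0295]
orientation: [-3.043, 0.315, 0.537]
ft_force: [4.1, -1.5, -3.0]
opening: 0.0002
grasp_force: 2.7
```

Call:
drive_tool --hand '[1,1]' --slide '[[-0.5,0,0.18],[0,0,0]]' --delta_rot '[[0,0,0],[0,0,0]]'

```text
time_s: 8.9
tcp_pos: [0.6045, 0.0574, 0.0295]
orientation: [-3.043, 0.315, 0.537]
ft_force: [4.4, -0.6, -2.3]
opening: 0.0003
grasp_force: 2.7
```

Call:
drive_tool --hand '[1,1]' --slide '[[-0.5,0,0.18],[0,0,0]]' --delta_rot '[[0,0,0],[0,0,0]]'

```text
time_s: 9.1
tcp_pos: [0.604, 0.0575, 0.0295]
orientation: [-3.043, 0.315, 0.537]
ft_force: [5.5, -1.1, -3.3]
opening: 0.0001
grasp_force: 2.7
```

Run:
```python
from h import *;from workcell import imaging
st()
fs={n:imaging.grab_frame(n) for n in("scene","side")}
c=np.array([.5197,.0757]);yw=-.211
ex=np.array([np.cos(yw),np.sin(yw)]);ey=np.array([-ex[1],ex[0]])
for n in fs:
    f=fs[n];P=cloud(f);ok=f["range_z"]>0;hsv=cv2.cvtColor(f["img"],cv2.COLOR_RGB2HSV)
    w=(P[...,:2]-c);bx=w@ex;by=w@ey;z=P[...,2]
    m=ok&(abs(bx)<.12)&(abs(by)<.12)&(z>.05)&(z<.1)&(hsv[...,2]>70)&(hsv[...,0]>45)&(hsv[...,0]<75)&(hsv[...,1]>120)
    q=np.c_[bx[m],by[m]].astype(np.float32)*1000;print(n,np.percentile(q,[.5,99.5],axis=0).round(1).tolist(),z[m].mean())
cv2.imwrite("pics/e.png",np.hstack([cv2.resize(fs[n]["img"][170:320,290:440],(400,400),interpolation=2) for n in fs])[:,:,::-1])
```

```text
t 9.1 tcp [0.604  0.0575 0.0295] box xyz mm [86.2 -0.1 29.5] toolx yaw err 0.00461552154473252 toolz [-0.335  0.07  -0.94 ]
F box [ 5.59  0.11 -3.26] q [-0.04  0.92 -0.15  1.45  0.    1.1  -1.93] open 0.00011964069567126726
scene [[-75.8, -97.0], [60.3, 95.2]] 0.07827911895070905
side [[-75.7, -94.3], [60.5, 97.2]] 0.07719263111268626
```

View pics/e.png

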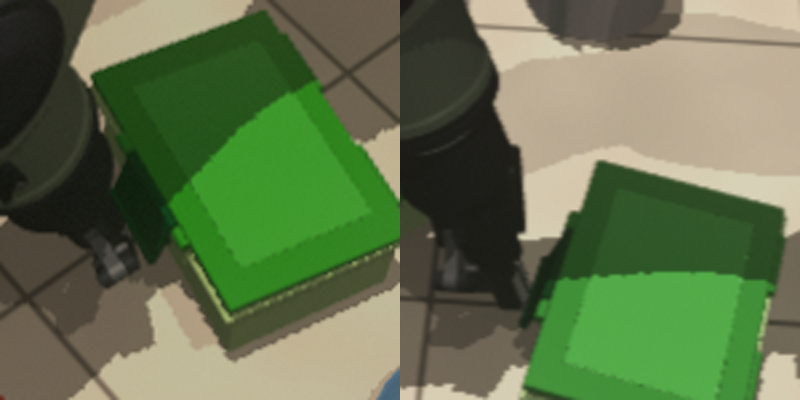

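Call:
drive_tool --hand '[1,1,1,1]' --slide '[[3,0,-1],[15,0,0],[20,0,-15],[20,0,-40]]' --delta_rot '[[0,0,0],[0,0,0],[0,0,0],[0,0,0]]'

```text
time_s: 9.6
tcp_pos: [0.6738, 0.0427, 0.0601]
orientation: [-3.042, 0.314, 0.548]
ft_force: [0.2, -0.4, 0.3]
opening: 0.0001
grasp_force: 0.0
```

```bash
cat > m.py <<'E'
from h import *;from workcell import imaging
import sys
st()
fs={n:imaging.grab_frame(n) for n in("scene","side")}
c=np.array([.5197,.0757]);yw=-.211
ex=np.array([np.cos(yw),np.sin(yw)]);ey=np.array([-ex[1],ex[0]])
for n in fs:
    f=fs[n];P=cloud(f);ok=f["range_z"]>0;hsv=cv2.cvtColor(f["img"],cv2.COLOR_RGB2HSV)
    w=(P[...,:2]-c);bx=w@ex;by=w@ey;z=P[...,2]
    m=ok&(abs(bx)<.12)&(abs(by)<.12)&(z>.05)&(z<.1)&(hsv[...,2]>70)&(hsv[...,0]>45)&(hsv[...,0]<75)&(hsv[...,1]>120)
    q=np.c_[bx[m],by[m]].astype(np.float32)*1000
    A=np.c_[bx[m],by[m],np.ones(m.sum())];k,*_=np.linalg.lstsq(A,z[m],rcond=None)
    print(n,np.percentile(q,[.5,99.5],axis=0).round(1).tolist(),"plane",k.round(4),cv2.minAreaRect(q)[2])
    m=ok&(bx>.05)&(bx<.12)&(abs(by)<.022)&(z>.02)&(z<.09)&(hsv[...,2]<66)&(hsv[...,0]>40)&(hsv[...,0]<90)
    print("clasp",m.sum(),[np.percentile(v[m],[2,25,50,75,98]).round(4) for v in(bx,z)])
    m=ok&(abs(bx)<.14)&(abs(by)<.2)&(z>.012)&(z<.055)&(hsv[...,0]>30)&(hsv[...,0]<60)&(hsv[...,1]>60)
    q=np.c_[bx[m],by[m]].astype(np.float32)*1000;print("walls",m.sum(),np.percentile(q,[2,98],axis=0).round(1).tolist())
cv2.imwrite("pics/%s.png"%sys.argv[1],np.hstack([cv2.resize(fs[n]["img"][170:320,290:440],(400,400),interpolation=2) for n in fs])[:,:,::-1])
E
python3 m.py g
```

```text
t 9.6 tcp [0.6738 0.0427 0.0601] box xyz mm [157.6   0.   60.1] toolx yaw err 0.005244804237249212 toolz [-0.342  0.07  -0.937]
F box [ 0.24 -0.37  0.27] q [-0.03  0.99 -0.14  1.2   0.    1.3  -1.9 ] open 0.00011646580779491763
scene [[-75.8, -97.1], [62.7, 95.2]] plane [0.0529 0.0022 0.0786] 89.08663940429688
clasp 345 [array([0.0611, 0.0667, 0.0703, 0.0737, 0.0793]), array([0.0439, 0.0509, 0.0621, 0.0729, 0.0825])]
walls 809 [[-62.6, -81.4], [79.1, 90.4]]
side [[-75.6, -93.7], [61.2, 97.2]] plane [ 0.0556 -0.0013  0.0777] 89.49384307861328
clasp 137 [array([0.0601, 0.0643, 0.0688, 0.0746, 0.0792]), array([0.0447, 0.053 , 0.0727, 0.0802, 0.0826])]
walls 935 [[-63.4, -8.4], [78.7, 92.6]]
```

View pics/g.png

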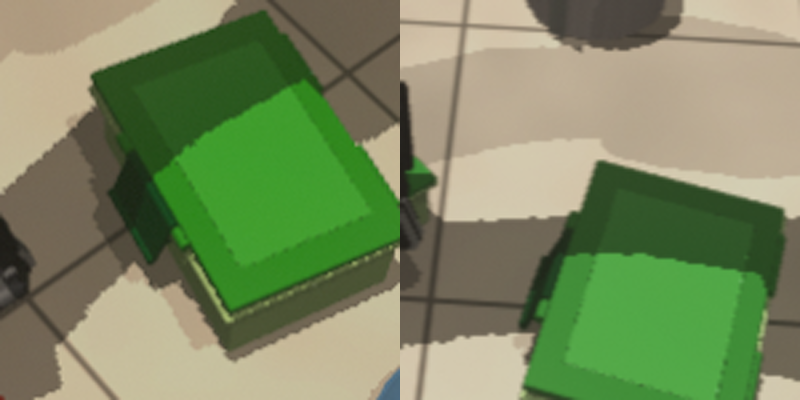

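Call:
drive_tool --hand '[1,1,1,1,1,1,1]' --slide '[[-10.3,0,-28],[-10.3,0,-28],[-38.2,0,14],[-38.2,0,14],[-38.2,0,14],[8,0,22],[0,0,0]]' --delta_rot '[[0,0,0],[0,0,0],[0,0,0],[0,0,0],[0,0,0],[0,0,0],[0,0,0]]'

```text
time_s: 10.4
tcp_pos: [0.5543, 0.0676, 0.0971]
orientation: [-3.043, 0.314, 0.543]
ft_force: [-0.3, 0.5, -0.3]
opening: 0.0001
grasp_force: 0.0
```

```bash
python3 -c "from h import *;st()"
```

```text
t 10.4 tcp [0.5543 0.0676 0.0971] box xyz mm [35.6 -0.6 97.1] toolx yaw err 0.005171996848401861 toolz [-0.339  0.07  -0.938]
F box [-0.4   0.45 -0.33] q [-0.05  0.77 -0.17  1.58 -0.02  1.12 -1.96] open 6.841195674286022e-05
```

Call:
drive_tool --hand '[1,1,1,1,1,1,1]' --slide '[[1.4,0,3.8],[1.4,0,3.8],[1.4,0,3.8],[1.4,0,3.8],[0.34,0,0.94],[0.34,0,0.94],[0.34,0,0.94]]' --delta_rot '[[0,0,0],[0,0,0],[0,0,0],[0,0,0],[0,0,0],[0,0,0],[0,0,0]]'

```text
time_s: 11.1
tcp_pos: [0.5563, 0.0675, 0.0792]
orientation: [-3.043, 0.315, 0.538]
ft_force: [0.8, -0.1, 1.4]
opening: 0.0
grasp_force: 0.2
```

Call:
drive_tool --hand '[1,1]' --slide '[[0.17,0,0.47],[0,0,0]]' --delta_rot '[[0,0,0],[0,0,0]]'

```text
time_s: 11.3
tcp_pos: [0.5562, 0.0676, 0.0786]
orientation: [-3.043, 0.315, 0.538]
ft_force: [0.3, 1.0, 0.8]
opening: 0.0006
grasp_force: 0.0
```

Call:
drive_tool --hand '[1,1]' --slide '[[0.34,0,0.94],[0,0,0]]' --delta_rot '[[0,0,0],[0,0,0]]'

```text
time_s: 11.5
tcp_pos: [0.5561, 0.0676, 0.0775]
orientation: [-3.042, 0.315, 0.538]
ft_force: [-0.0, 0.0, 0.2]
opening: 0.0
grasp_force: 0.1
```

Call:
drive_tool --hand '[1,1]' --slide '[[0.2,0,0.6],[0,0,0]]' --delta_rot '[[0,0,0],[0,0,0]]'

```text
time_s: 11.7
tcp_pos: [0.5561, 0.0676, 0.0769]
orientation: [-3.043, 0.315, 0.538]
ft_force: [0.1, -0.5, 0.1]
opening: -0.0006
grasp_force: 0.1
```

Call:
drive_tool --hand '[1,1]' --slide '[[0.2,0,0.6],[0,0,0]]' --delta_rot '[[0,0,0],[0,0,0]]'

```text
time_s: 11.9
tcp_pos: [0.5562, 0.0676, 0.0765]
orientation: [-3.042, 0.315, 0.538]
ft_force: [-0.0, -0.6, 3.9]
opening: -0.0
grasp_force: 2.2
```

Call:
drive_tool --hand '[1,1]' --slide '[[0.3,0,0.8],[0,0,0]]' --delta_rot '[[0,0,0],[0,0,0]]'

```text
time_s: 12.1
tcp_pos: [0.5562, 0.0676, 0.0762]
orientation: [-3.042, 0.315, 0.538]
ft_force: [-2.5, -1.2, 11.9]
opening: 0.0001
grasp_force: 6.2
```

Call:
drive_tool --hand '[1,1]' --slide '[[0.3,0,0.8],[0,0,0]]' --delta_rot '[[0,0,0],[0,0,0]]'

```text
time_s: 12.3
tcp_pos: [0.5563, 0.0677, 0.0759]
orientation: [-3.042, 0.315, 0.538]
ft_force: [-2.3, -1.2, 21.1]
opening: -0.0003
grasp_force: 10.5
```

Call:
drive_tool --hand '[1,1,1,1,1,1,1]' --slide '[[-2,0,-5],[-10,0,-27],[34,0,-12.5],[34,0,-12.5],[10,0,28],[10,0,28],[0,0,0]]' --delta_rot '[[0,0,0],[0,0,0],[0,0,0],[0,0,0],[0,0,0],[0,0,0],[0,0,0]]'

```text
time_s: 13.0
tcp_pos: [0.6241, 0.0527, 0.046]
orientation: [-3.042, 0.315, 0.547]
ft_force: [-0.7, 0.2, -0.2]
opening: -0.0003
grasp_force: 0.0
```

```bash
python3 m.py i
```

```text
t 13.0 tcp [0.6241 0.0527 0.046 ] box xyz mm [106.9  -0.6  46. ] toolx yaw err 0.004408358883020963 toolz [-0.341  0.07  -0.937]
F box [-0.7   0.1  -0.17] q [-0.04  0.93 -0.15  1.38 -0.    1.17 -1.92] open -0.0002736957290930667
scene [[-75.7, -96.9], [60.9, 95.4]] plane [0.0014 0.0027 0.0746] 89.9349365234375
clasp 367 [array([0.0595, 0.0662, 0.0694, 0.0733, 0.0786]), array([0.0367, 0.0448, 0.0571, 0.0698, 0.0753])]
walls 865 [[-62.5, -81.3], [78.4, 90.4]]
side [[-75.7, -93.7], [61.2, 97.2]] plane [ 0.0025 -0.0004  0.0738] 89.59225463867188
clasp 136 [array([0.0595, 0.0634, 0.0668, 0.0737, 0.0781]), array([0.037 , 0.048 , 0.0713, 0.0728, 0.0755])]
walls 933 [[-63.3, -11.6], [77.8, 92.6]]
```

View pics/i.png

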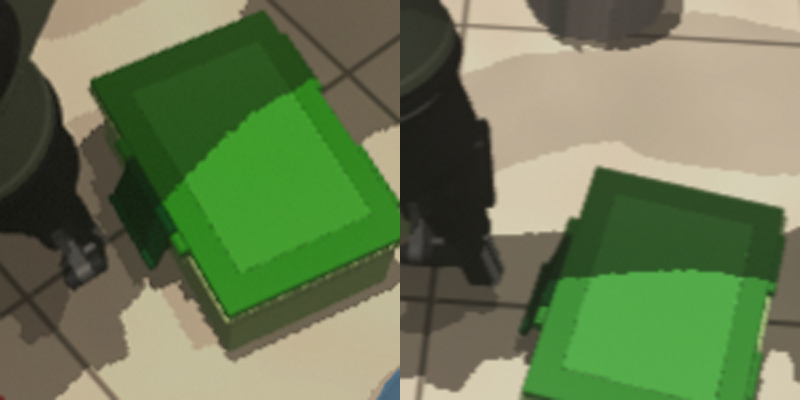

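Call:
drive_tool --hand '[1,1,1,1]' --slide '[[-4.7,0,3.5],[-4.7,0,3.5],[-4.7,0,3.5],[-1.9,0,0.7]]' --delta_rot '[[0,0,0],[0,0,0],[0,0,0],[0,0,0]]'

```text
time_s: 13.5
tcp_pos: [0.6072, 0.057, 0.0449]
orientation: [-3.043, 0.314, 0.538]
ft_force: [0.3, -0.1, -0.4]
opening: -0.0
grasp_force: 0.0
```

Call:
drive_tool --hand '[1,1]' --slide '[[-0.94,0,0.34],[-0.94,0,0.34]]' --delta_rot '[[0,0,0],[0,0,0]]'

```text
time_s: 13.7
tcp_pos: [0.606, 0.0572, 0.0447]
orientation: [-3.043, 0.315, 0.538]
ft_force: [0.2, 0.9, -0.1]
opening: 0.0002
grasp_force: 0.0
```

```bash
python3 -c "from h import *;st()"
```

```text
t 13.7 tcp [0.606  0.0572 0.0447] box xyz mm [88.3 -0.  44.7] toolx yaw err 0.0047907248873397534 toolz [-0.335  0.07  -0.939]
F box [-0.01  0.96 -0.07] q [-0.04  0.9  -0.15  1.44 -0.    1.13 -1.93] open 0.00019663182030261946
```

Call:
drive_tool --hand '[1,1]' --slide '[[-0.3,0,2.6],[-0.3,0,1.3]]' --delta_rot '[[0,0,0],[0,0,0]]'

```text
time_s: 13.9
tcp_pos: [0.604, 0.0576, 0.0407]
orientation: [-3.043, 0.315, 0.538]
ft_force: [-0.0, -0.1, -0.3]
opening: -0.0001
grasp_force: 0.0
```

Call:
drive_tool --hand '[1,1]' --slide '[[-0.3,0,1.3],[0,0,0]]' --delta_rot '[[0,0,0],[0,0,0]]'

```text
time_s: 14.1
tcp_pos: [0.6032, 0.0577, 0.0397]
orientation: [-3.043, 0.315, 0.538]
ft_force: [0.2, -0.3, 0.4]
opening: 0.0002
grasp_force: 0.0
```

Call:
drive_tool --hand '[1,1]' --slide '[[-0.3,0,1.3],[0,0,0]]' --delta_rot '[[0,0,0],[0,0,0]]'

```text
time_s: 14.3
tcp_pos: [0.6025, 0.0579, 0.0387]
orientation: [-3.042, 0.315, 0.538]
ft_force: [0.3, 0.3, 0.5]
opening: 0.0
grasp_force: 0.0
```

Call:
drive_tool --hand '[1,1]' --slide '[[-0.3,0,1.3],[0,0,0]]' --delta_rot '[[0,0,0],[0,0,0]]'

```text
time_s: 14.5
tcp_pos: [0.6018, 0.058, 0.0375]
orientation: [-3.043, 0.315, 0.538]
ft_force: [0.9, -0.3, 0.2]
opening: 0.0002
grasp_force: 0.0
```

Call:
drive_tool --hand '[1,1]' --slide '[[-0.3,0,1.3],[0,0,0]]' --delta_rot '[[0,0,0],[0,0,0]]'

```text
time_s: 14.7
tcp_pos: [0.6011, 0.0582, 0.0364]
orientation: [-3.043, 0.315, 0.538]
ft_force: [0.6, 0.1, -0.1]
opening: 0.0004
grasp_force: 0.0
```

Call:
drive_tool --hand '[1,1]' --slide '[[-0.3,0,1.3],[0,0,0]]' --delta_rot '[[0,0,0],[0,0,0]]'

```text
time_s: 14.9
tcp_pos: [0.6003, 0.0584, 0.0354]
orientation: [-3.042, 0.315, 0.538]
ft_force: [0.1, -0.3, 0.9]
opening: 0.0003
grasp_force: 0.3
```

Call:
drive_tool --hand '[1,1]' --slide '[[-0.6,0,0.8],[0,0,0]]' --delta_rot '[[0,0,0],[0,0,0]]'

```text
time_s: 15.1
tcp_pos: [0.5997, 0.0585, 0.035]
orientation: [-3.043, 0.315, 0.538]
ft_force: [-0.6, 0.9, 2.3]
opening: 0.0001
grasp_force: 1.0
```

Call:
drive_tool --hand '[1,1]' --slide '[[-0.8,0,0.6],[0,0,0]]' --delta_rot '[[0,0,0],[0,0,0]]'

```text
time_s: 15.3
tcp_pos: [0.5989, 0.0587, 0.0347]
orientation: [-3.043, 0.315, 0.537]
ft_force: [1.9, 0.2, 2.1]
opening: 0.0002
grasp_force: 1.1
```

Call:
drive_tool --hand '[1,1]' --slide '[[-0.8,0,0.6],[0,0,0]]' --delta_rot '[[0,0,0],[0,0,0]]'

```text
time_s: 15.5
tcp_pos: [0.5978, 0.0589, 0.0342]
orientation: [-3.043, 0.315, 0.538]
ft_force: [2.0, -0.3, 0.9]
opening: 0.0
grasp_force: 1.1
```

Call:
drive_tool --hand '[1,1]' --slide '[[-0.8,0,0.6],[0,0,0]]' --delta_rot '[[0,0,0],[0,0,0]]'

```text
time_s: 15.7
tcp_pos: [0.5966, 0.0591, 0.0339]
orientation: [-3.042, 0.315, 0.539]
ft_force: [0.8, -0.1, -0.1]
opening: 0.0002
grasp_force: 0.3
```

Call:
drive_tool --hand '[1,1]' --slide '[[-0.8,0,0.5],[0,0,0]]' --delta_rot '[[0,0,0],[0,0,0]]'

```text
time_s: 15.9
tcp_pos: [0.5956, 0.0593, 0.0337]
orientation: [-3.043, 0.315, 0.539]
ft_force: [-0.7, -0.1, -0.4]
opening: -0.0001
grasp_force: 0.0
```

Call:
drive_tool --hand '[1,1]' --slide '[[-0.5,0,0.3],[0,0,0]]' --delta_rot '[[0,0,0],[0,0,0]]'

```text
time_s: 16.1
tcp_pos: [0.5953, 0.0594, 0.0337]
orientation: [-3.043, 0.315, 0.538]
ft_force: [-0.1, -0.5, -0.5]
opening: 0.0003
grasp_force: 0.0
```

Call:
drive_tool --hand '[1,1,1,1,1]' --slide '[[5,0,-2],[15,0,-5],[25,0,-20],[20,0,-40],[0,0,0]]' --delta_rot '[[0,0,0],[0,0,0],[0,0,0],[0,0,0],[0,0,0]]'

```text
time_s: 16.6
tcp_pos: [0.6824, 0.0409, 0.0776]
orientation: [-3.043, 0.317, 0.527]
ft_force: [0.2, -0.8, -0.2]
opening: 0.0002
grasp_force: 0.0
```

```bash
python3 m.py j
```

```text
t 16.6 tcp [0.6824 0.0409 0.0776] box xyz mm [1.664e+02 1.000e-01 7.760e+01] toolx yaw err 0.0033886169992335957 toolz [-0.329  0.071 -0.942]
F box [ 0.39 -0.7  -0.23] q [-0.03  0.97 -0.14  1.18  0.    1.32 -1.9 ] open 0.00024266319411887574
scene [[-75.6, -96.9], [63.1, 95.2]] plane [-0.0005  0.0027  0.0746] 89.19670104980469
clasp 231 [array([0.0605, 0.0656, 0.0662, 0.0671, 0.0699]), array([0.0334, 0.0393, 0.0529, 0.0687, 0.0753])]
walls 813 [[-63.2, -82.7], [69.4, 90.4]]
side [[-75.5, -93.8], [61.0, 97.1]] plane [0.0021 0.0004 0.0737] 89.09574890136719
clasp 38 [array([0.0598, 0.0624, 0.0635, 0.0648, 0.0661]), array([0.0707, 0.0722, 0.073 , 0.0737, 0.0752])]
walls 872 [[-63.6, 89.1], [50.6, 92.8]]
```

View pics/j.png

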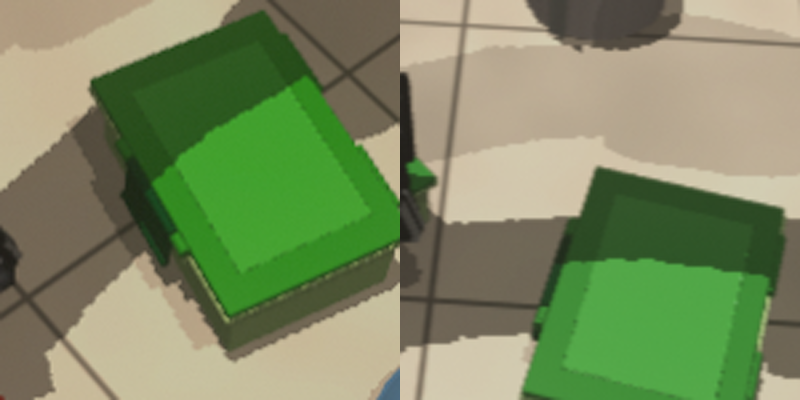

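The clasp at (150,215) now lies vertical against the front, its outer face at x about 66 mm over its whole height, and the lid is flat.

Call:
drive_tool --hand '[1,1,1,1]' --slide '[[0,0,-40],[0,0,-40],[0,0,-40],[0,0,0]]' --delta_rot '[[0,0,0],[0,0,0],[0,0,0],[0,0,0]]'

```text
time_s: 17.1
tcp_pos: [0.7201, 0.0336, 0.1915]
orientation: [-3.043, 0.315, 0.529]
ft_force: [0.3, -0.7, -0.8]
opening: 0.0001
grasp_force: 0.0
```

```bash
python3 -c "
from h import *
st()
from workcell import bot
print(bot.hand_in())"
```

```text
t 17.1 tcp [0.7201 0.0336 0.1915] box xyz mm [204.8   0.8 191.5] toolx yaw err 0.004817463903998481 toolz [-0.33   0.071 -0.941]
F box [ 0.44 -0.61 -0.84] q [-0.03  0.94 -0.12  0.95 -0.01  1.58 -1.9 ] open 0.00011151576815604546
the job is handed in; nothing more can be done
None
```

I handed the job in at 17.1 s with the lid shut flat, the clasp snapped in and the hand clear, but my first clasp push slid the box back about 7 mm and lifted the lid about 7 mm, so I pressed the lid shut again before snapping the clasp, and the box stays 7 mm out of place.

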